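Point out the next sample and its place, then confirm

TASK

Show the overhead camera the next test: point down at the blue-lidded sample jar, then at the empty black cup on the translation stage, each time holding still for two seconds with the fingertips centred 1 to 4 cm above it and touching nothing. Then press the green key on the bench controller fully down, let go and move clear. Do not bring the fingertips down to any other jar, do not touch or move the jars or the stage, press no other key, and leave everything else in its place.

Things in the scene. Friction and masses are not known exactly. Their poses are not given: they have to be found in the camera images.
- cup_mouth (a point): centre of the open mouth of the empty black sample cup (44 mm across, 32 mm deep, walls 4 mm) on the carriage of the aluminium translation stage. The mouth lies 82 mm above the table. The stage base is 100 x 140 mm, fixed to the table, place and yaw vary; the carriage starts anywhere within 20 mm either way along the stage
- tray: low grey plastic tray, 190 x 190 x 16 mm, walls and floor 4 mm thick, fixed; origin at the centre of its underside. The four jars stand in it in two rows of two, about 85 mm apart; which jar is in which place varies
- controller: beige bench controller, 130 x 230 mm and 50 mm high, blue top face with a green display, fixed, place and yaw vary; origin at the centre of its underside. Three round spring keys (green, red, white) stand in a row on its top, 68 mm apart along its y axis, in any order
- go (a joint): travel of the green key in m: 0 up, 0.006 fully down; it starts to move at about 1.5 N, 5 N press it fully down, and it springs back when let go
- go_top (a point): centre of the top of the green key (cap 32 mm across) on the controller (moves down with it), 68 mm above the table when up; press straight down
- stop (a joint): travel of the red key in m: 0 up, 0.006 down; not to be pressed
- stop_top (a point): centre of the top of the red key
- hold (a joint): travel of the white key in m: 0 up, 0.006 down; not to be pressed
- hold_top (a point): centre of the top of the white key
- mouse: black computer mouse, 105 x 60 x 34 mm, loose, origin under its centre; a bystander
- beaker: glass beaker, 70 mm across, 90 mm high, loose, origin under its centre; a bystander
- weight: brass calibration weight with a knob, 40 mm across, 56 mm high, loose, origin under its centre; a bystander
- screwdriver: screwdriver with an orange handle lying on the table, loose, along its x axis; a bystander
- lid_blue (a point): centre of the top of the blue lid of a small glass sample jar (36 mm across, 55 mm high, loose, upright in the tray, 60 g); the lid top is 59 mm above the table
- lid_red (a point): centre of the top of the red lid of a small glass sample jar (36 mm across, 55 mm high, loose, upright in the tray, 60 g); the lid top is 59 mm above the table
- lid_yellow (a point): centre of the top of the yellow lid of a small glass sample jar (36 mm across, 55 mm high, loose, upright in the tray, 60 g); the lid top is 59 mm above the table
- lid_white (a point): centre of the top of the white lid of a small glass sample jar (36 mm across, 55 mm high, loose, upright in the tray, 60 g); the lid top is 59 mm above the table
- jar_blue: the blue-lidded sample jar itself; origin at the centre of its underside
- jar_red: the red-lidded sample jar itself; origin at the centre of its underside
- jar_yellow: the yellow-lidded sample jar itself; origin at the centre of its underside
- jar_white: the white-lidded sample jar itself; origin at the centre of its underside
- stage: the translation stage (base, carriage and cup); origin under the centre of its base, its carriage runs along its y axis

How it is judged:
By the outcome, as a careful person would: the job done as asked, in the order asked, and still so for the second after the job is handed in, with the robot touching nothing.
It also fails if it takes over 54 s, if anything falls off the work surface, if the arm or the gripper's body presses on something with over 40 N, if the wrist force passes 120 N, or if a joint passes its speed limit or range.

ROBOT

A 6-joint arm with a two-finger parallel gripper is mounted at the origin on the work surface. World frame = base frame: x ahead of the robot, y to its left, z up, the work surface at z = 0. Lengths are in mm, angles in rad, forces in N, time in s.
With the tool pointing down it reaches from about 275 to 1000 mm from the base axis. Payload 8.4 kg.
Tool frame: the origin (TCP) lies on the centre line of the jaws, within the pads' length; the fingertips stand 25 mm ahead of it and the grasp point (between the pads) lies 6 mm ahead of it; z points along the fingers, x is the direction in which the jaws open and shut, and the axes are right-handed (so a half turn about z gives the same grasp; the last joint's range is limited). The gripper opens to 85 mm and grips with 20 to 120 N. Pads are 22 mm wide; open, the fingers measure 114 mm over their backs; the gripper's body (76 mm by 85 mm) begins 54 mm behind the grasp point. The pads swing forward as they close: fully open they stand 13 mm farther back than shut.
Start: joints at [-1.119, 0.353, 1.633, -0, 1.155, -0.002], TCP at [273.989, -561.745, 232.681] pointing down, gripper open.
Joint ranges: [-2.63, 2.63], [-0.92, 2.1], [0.06, 2.66], [-1.3, 4.44], [0, 2.69], [-3.02, 3.02]. Speed limits (rad/s): [2.22, 2.22, 2.79, 3.14, 3.14, 3.14].

INTERFACE

Orientations are given as [roll, pitch, yaw] about the fixed x, y, z axes, in that order (R = Rz(yaw) Ry(pitch) Rx(roll)).
In Python, from rig import r gives the robot as it stands. The module is installed in compiled form; this text tells all that it offers.
- The arm moves only by the tool jog_arm, never from a script. Its argument "deltas" is a list of rows, each an object with "gripper": the gripper command: -1 is fully open, 1 is shut, values between are in proportion; "translation": the shift along the world's x, y, z in units of 10 cm (1.0 is 10 cm), a list of three; "dr": the turn, a rotation vector about the world's x, y, z in units of pi/2 rad (1.0 is pi/2 rad), a list of three. In form: [{"gripper": gripper, "translation": [x, y, z], "dr": [wx, wy, wz]}, ...]. A call has 1 to 12 rows; each row shifts and turns the commanded pose from where the row before left it; what a row does not reach is not made up. A row lasts 1/12 s, in which the tool goes at most 41.7 mm and 7.16 degrees, less where a joint would pass 70% of its speed; a pose out of reach is approached as far as the arm can. A call with a number of a shift or a turn outside -1 to 1 is refused whole. A call with a gripper value outside its range is refused whole. The fingers move at their own pace and stop on an object; "squeeze" is the grip in N (left out, the last holds). Time passes only in rows, so rows that do not move let the fingers close. It gives the time, the measured TCP pose, the force and the opening at its end, in the units of the state.
- r.sense(): the state, without advancing time (a new reading comes with each control period).
- r.grab_frame(name): name is "side" or "top"; returns the picture (384x512x3 uint8, blue, green, red); there is no depth.
- r.calibration(name): a dict with "mtx" (3x3 intrinsics, pixels), "k1" (the pictures are not rectified: a ray, as slopes to the right and down, at radius r is drawn at 1 + k1 r^2 times it, then the intrinsics apply), "world_from_camera" (4x4, takes a point from camera to world coordinates). Camera axes: x right, y down, z forward; pixel columns grow to the right and rows downward; lengths in mm; the calibration is good to about 2 mm. A picture is of the moment at which its call begins. calibration takes no time and is no camera call.
- r.sign_off(): hands the job in, once; it reports no verdict.
The state is a dict: "clock": time; "qpos": joint angles; "qvel": joint speeds; "joint_efforts": joint torques, N m; "eef_pos": TCP position; "tcp_rot": TCP orientation; "contact_force": force on the tool from outside, world axes, zero at the start; "wrist_torque": the same for the moment, N m; "opening": opening from 0.0 (shut) to 1.0 (fully open).
Only numpy, scipy, OpenCV 4.12 (cv2) and the standard library are available. Lean on these libraries where they do the work, as an engineer would, in place of code of your own. Each camera call takes 0.05 s, during which the arm holds its last target. There are 200 camera calls.

## Working session

There is one attempt and no reset: what is moved stays moved. The work goes in short steps, Python scripts to look and compute and a tool call to move; the robot and the scene stay as the last step left them, time stands still between calls to the robot, and variables do not carry over. Pictures are saved under pics/ and viewed, about 8 in all and at most 12, crops included, and the job is handed in when it is done.

Besides the shell and the picture viewer there is one more tool, called after "Request:" in YAML: its name, and indented under it one key for each argument. jog_arm: Moves the arm, as the interface text tells. Shifts and turns lie within -1 to 1; 1 stands for 10 cm of shift or pi/2 rad of turn. Its arguments: {"type":"object","properties":{"deltas":{"type":"array"},"squeeze":{"type":"number"}},"required":["deltas"]}

```bash
mkdir -p pics
cat > h.py <<'E'
import numpy as np,cv2
from rig import r
def ray(n,u,v):
    c=r.calibration(n);K=np.array(c["mtx"]);T=np.array(c["world_from_camera"])
    d=np.array([(u-K[0,2])/K[0,0],(v-K[1,2])/K[1,1]]);p=d.copy()
    for _ in range(30): p=d/(1+c["k1"]*(p@p))
    return T[:3,3],T[:3,:3]@np.array([p[0],p[1],1])
def onplane(n,u,v,z):
    o,d=ray(n,u,v);return (o+d*(z-o[2])/d[2])[:2]
E
python3 - <<'E'
from h import *
for n in("top","side"):
    cv2.imwrite(f"pics/{n}0.png",cv2.resize(r.grab_frame(n),(800,600),interpolation=cv2.INTER_CUBIC))
    print(r.calibration(n))
print(r.sense())
E
```

```text
{'mtx': array([[358.93597574,   0.        , 253.03468881],
       [  0.        , 358.93597574, 191.58422009],
       [  0.        ,   0.        ,   1.        ]]), 'k1': -0.03863367588599058, 'world_from_camera': array([[-1.85320117e-02, -9.98004575e-01,  6.03608587e-02,
         5.10827627e+02],
       [-9.99782543e-01,  1.90747304e-02,  8.42742110e-03,
        -1.45976988e+01],
       [-9.56197191e-03, -6.01915557e-02, -9.98141045e-01,
         1.09810997e+03],
       [ 0.00000000e+00,  0.00000000e+00,  0.00000000e+00,
         1.00000000e+00]])}
{'mtx': array([[442.23945407,   0.        , 250.56381638],
       [  0.        , 442.23945407, 194.16127149],
       [  0.        ,   0.        ,   1.        ]]), 'k1': 0.050688463093543905, 'world_from_camera': array([[ 9.77254717e-01, -1.41078371e-01,  1.58335441e-01,
         4.42503892e+02],
       [-2.11729015e-01, -6.91328840e-01,  6.90822161e-01,
        -7.09806747e+02],
       [ 1.20017915e-02, -7.08633423e-01, -7.05474755e-01,
         7.81120488e+02],
       [ 0.00000000e+00,  0.00000000e+00,  0.00000000e+00,
         1.00000000e+00]])}
{'clock': 0.1, 'qpos': array([-1.11942359e+00,  3.53597181e-01,  1.63405256e+00,  7.89645321e-06,
        1.15520572e+00, -2.42718300e-03]), 'qvel': array([-0.00242562, -0.00160345, -0.00154351, -0.00057919,  0.00010698,
        0.00198058]), 'joint_efforts': array([-8.87566807e-05, -6.06358695e+01, -3.42818999e+01,  8.63096807e-05,
        3.94784234e-03, -1.98138099e-05]), 'eef_pos': array([ 273.79178687, -561.36673785,  232.02841159]), 'tcp_rot': array([-3.14158237e+00,  1.26278882e-03, -1.11699959e+00]), 'contact_force': array([-1.41038294, -0.5932326 , -0.57778826]), 'wrist_torque': array([-0.00532561, -0.02064416,  0.0045897 ]), 'opening': 1.0008030827325394}
```

View pics/top0.png

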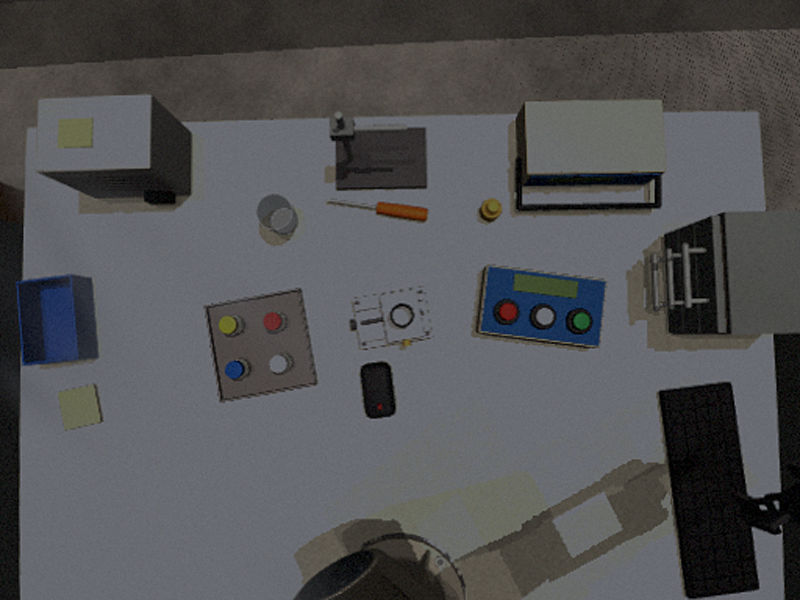

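View pics/side0.png

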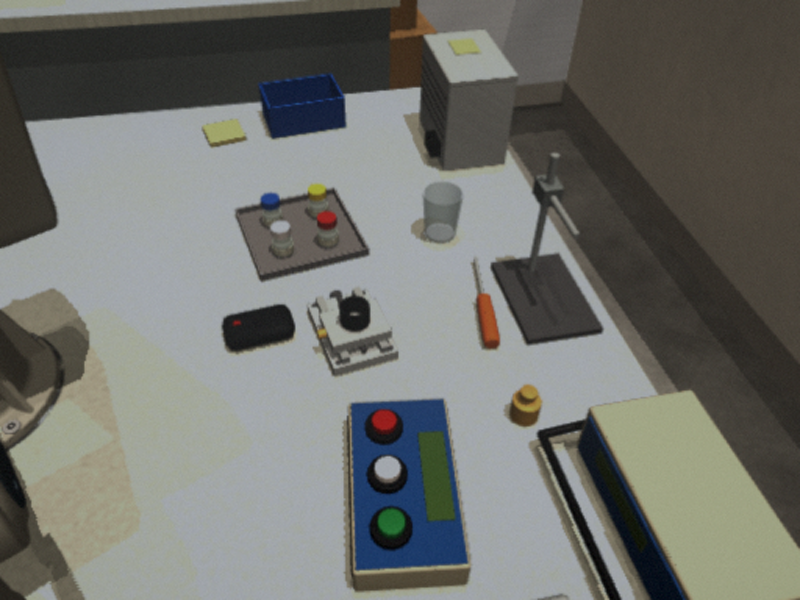

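The top view shows the blue lid at about (235,370), the cup at (402,315) and the green key at (579,321) in the 800x600 picture. The side view agrees. Next I'll measure these points in both views.

```bash
cat >> h.py <<'E'
from scipy.optimize import least_squares
def blob(img,kind,win):
    h=cv2.cvtColor(img,cv2.COLOR_BGR2HSV)
    lo,hi={"blue":((100,120,60),(125,255,255)),"green":((45,100,40),(85,255,255)),"dark":((0,0,0),(180,255,75))}[kind]
    m=cv2.inRange(h,lo,hi);x0,y0,x1,y1=[int(a/1.5625) for a in win]
    w=np.zeros_like(m);w[y0:y1,x0:x1]=m[y0:y1,x0:x1]
    c=max(cv2.findContours(w,cv2.RETR_EXTERNAL,cv2.CHAIN_APPROX_NONE)[0],key=cv2.contourArea)
    return cv2.fitEllipse(c),cv2.boundingRect(c)
def tri(a,b):
    (o,d),(p,e)=ray("top",*a),ray("side",*b)
    s=np.linalg.lstsq(np.c_[d,-e],p-o,rcond=None)[0]
    P,Q=o+s[0]*d,p+s[1]*e
    return (P+Q)/2,np.linalg.norm(P-Q)
E
sed -i '/least_squares/d' h.py
python3 - <<'E'
from h import *
t=r.grab_frame("top");s=r.grab_frame("side")
for k,z,wt,ws in(("blue",59,(215,350,260,390),(250,185,290,210)),("dark",82,(386,296,420,334),(332,290,378,335)),("green",68,(560,302,600,340),(365,505,412,542))):
    (a,da,_),ba=blob(t,k,wt);(b,db,_),bb=blob(s,k,ws)
    print(k,a,da,ba,b,db,bb,"top",onplane("top",*a,z),"side",onplane("side",*b,z),"tri",tri(a,b))
a=t[180:222,240:275];b=s[180:222,205:250]
cr=[cv2.resize(x,(390,390),interpolation=cv2.INTER_NEAREST) for x in(a,b)]
cv2.imwrite("pics/c.png",np.hstack(cr))
E
```

```text
blue (149.13282775878906, 236.2978973388672) (10.122416496276855, 10.751371383666992) (144, 231, 11, 12) (172.53692626953125, 128.0104522705078) (9.029035568237305, 10.752678871154785) (167, 124, 12, 10) top [449.63391806 297.63077485] side [451.40928868 287.46916313] tri (array([450.31296173, 300.25924466,  49.89174133]), np.float64(2.4323686436288394))
dark (256.57916259765625, 201.47727966308594) (14.545236587524414, 15.247878074645996) (249, 194, 16, 16) (225.22117614746094, 198.9215850830078) (19.887632369995117, 27.78916358947754) (212, 186, 25, 26) top [544.02718993 -15.53256468] side [541.25687761 -28.5865855 ] tri (array([543.81819139, -15.4726391 ,  68.48851881]), np.float64(1.3082539345145212))
green (371.88653564453125, 204.99771118164062) (9.872343063354492, 10.270294189453125) (367, 200, 11, 11) (250.22718811035156, 333.79046630859375) (17.494544982910156, 18.30486488342285) (241, 325, 19, 19) top [ 528.01030942 -346.49150953] side [ 529.53901401 -345.76256527] tri (array([ 528.69758678, -346.24561351,   69.08041422]), np.float64(1.4227909951250859))
```

View pics/c.png

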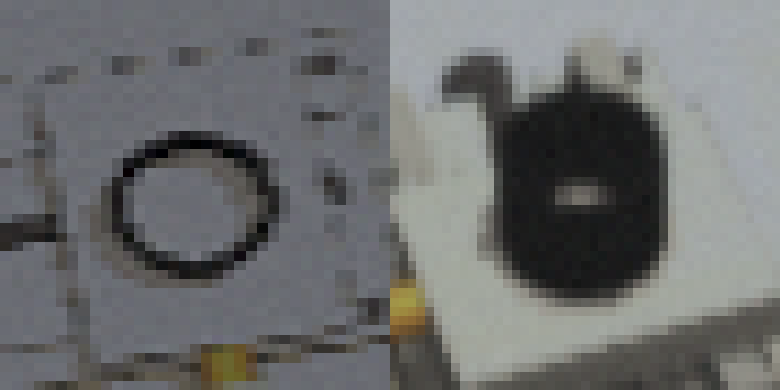

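The crop shows the cup's ring cleanly in the top view and confirms its centre. Targets are blue lid (450,298,59), cup (544,-16,82) and green key (528,-346,68). I'll shut the fingers and travel high.

Request:
jog_arm:
  deltas:
    - {"gripper": 1,"translation": [0.07,0.33,0],"dr": [0,0,0]}
    - {"gripper": 1,"translation": [0.07,0.33,0],"dr": [0,0,0]}
    - {"gripper": 1,"translation": [0.07,0.33,0],"dr": [0,0,0]}
    - {"gripper": 1,"translation": [0.07,0.33,0],"dr": [0,0,0]}
    - {"gripper": 1,"translation": [0.07,0.33,0],"dr": [0,0,0]}
    - {"gripper": 1,"translation": [0.07,0.33,0],"dr": [0,0,0]}
    - {"gripper": 1,"translation": [0.07,0.33,0],"dr": [0,0,0]}
    - {"gripper": 1,"translation": [0.07,0.33,0],"dr": [0,0,0]}
    - {"gripper": 1,"translation": [0.07,0.33,0],"dr": [0,0,0]}
    - {"gripper": 1,"translation": [0.07,0.33,0],"dr": [0,0,0]}
    - {"gripper": 1,"translation": [0.07,0.33,0],"dr": [0,0,0]}
    - {"gripper": 1,"translation": [0.07,0.33,0],"dr": [0,0,0]}
  squeeze: 20

```text
clock: 1.2
eef_pos: [357.9, -164.2, 232.8]
tcp_rot: [-3.141, -0.0, -1.117]
contact_force: [0.6, -0.7, -0.4]
opening: -0.005
```

Request:
jog_arm:
  deltas:
    - {"gripper": 1,"translation": [0.07,0.35,0],"dr": [0,0,0]}
    - {"gripper": 1,"translation": [0.07,0.35,0],"dr": [0,0,0]}
    - {"gripper": 1,"translation": [0.07,0.35,0],"dr": [0,0,0]}
    - {"gripper": 1,"translation": [0.07,0.35,0],"dr": [0,0,0]}
    - {"gripper": 1,"translation": [0.07,0.35,0],"dr": [0,0,0]}
    - {"gripper": 1,"translation": [0.07,0.35,0],"dr": [0,0,0]}
    - {"gripper": 1,"translation": [0.07,0.35,0],"dr": [0,0,0]}
    - {"gripper": 1,"translation": [0.07,0.35,0],"dr": [0,0,0]}
    - {"gripper": 1,"translation": [0.07,0.35,0],"dr": [0,0,0]}
    - {"gripper": 1,"translation": [0.07,0.35,0],"dr": [0,0,0]}
    - {"gripper": 1,"translation": [0.07,0.35,0],"dr": [0,0,0]}
    - {"gripper": 1,"translation": [0.07,0.35,0],"dr": [0,0,0]}

```text
clock: 2.2
eef_pos: [441.9, 256.2, 232.6]
tcp_rot: [-3.142, -0.0, -1.117]
contact_force: [1.6, -0.2, -0.1]
opening: 0.0
```

Request:
jog_arm:
  deltas:
    - {"gripper": 1,"translation": [0.02,0.25,0],"dr": [0,0,0]}
    - {"gripper": 1,"translation": [0.02,0.17,0],"dr": [0,0,0]}
    - {"gripper": 1,"translation": [0,0,0],"dr": [0,0,0]}
    - {"gripper": 1,"translation": [0,0,0],"dr": [0,0,0]}

```text
clock: 2.53
eef_pos: [445.6, 296.2, 232.3]
tcp_rot: [3.141, -0.0, -1.116]
contact_force: [-0.1, -0.9, -0.8]
opening: 0.003
```

Request:
jog_arm:
  deltas:
    - {"gripper": 1,"translation": [0.04,0.02,-0.15],"dr": [0,0,0]}
    - {"gripper": 1,"translation": [0,0,-0.25],"dr": [0,0,0]}
    - {"gripper": 1,"translation": [0,0,-0.25],"dr": [0,0,0]}
    - {"gripper": 1,"translation": [0,0,-0.25],"dr": [0,0,0]}
    - {"gripper": 1,"translation": [0,0,-0.15],"dr": [0,0,0]}
    - {"gripper": 1,"translation": [0,0,0],"dr": [0,0,0]}
    - {"gripper": 1,"translation": [0,0,0],"dr": [0,0,0]}

```text
clock: 3.12
eef_pos: [449.6, 296.7, 127.5]
tcp_rot: [3.14, -0.0, -1.118]
contact_force: [0.3, -0.1, 0.4]
opening: 0.0
```

Run:
```python
from h import *
print(r.sense()["eef_pos"])
s=r.grab_frame("side");t=r.grab_frame("top")
f=lambda x:cv2.resize(x,(400,400),interpolation=cv2.INTER_CUBIC)
cv2.imwrite("pics/d.png",np.hstack([f(s[80:180,130:230]),f(t[186:286,100:200])]))
c=r.calibration("side");T=np.linalg.inv(c["world_from_camera"])
for off in(25,38,0):
    p=r.sense()["eef_pos"]-[0,0,off];q=T@np.r_[p,1];n=q[:2]/q[2];n*=1+c["k1"]*(n@n);print(off,((c["mtx"]@np.r_[n,1])[:2]-[130,80])*4)
```

```text
[449.56761991 296.73372883 127.48472171]
25 [159.82938659 127.4344883 ]
38 [162.15362552 143.84990993]
0 [155.24530708  95.10775416]
```

View pics/d.png

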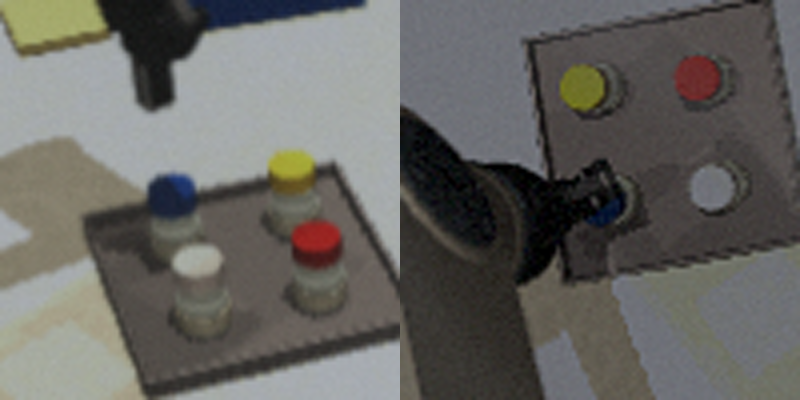

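Run:
```python
from h import *
def proj(n,p):
    c=r.calibration(n);q=np.linalg.inv(c["world_from_camera"])@np.r_[p,1];m=q[:2]/q[2];m*=1+c["k1"]*(m@m);return (c["mtx"]@np.r_[m,1])[:2]
p=r.sense()["eef_pos"]
for n,o in(("side",(130,80)),("top",(100,186))):
    for nm,P in(("lid59",(450,298,59)),("lidbase",(450,298,42)),("tip25",p-[0,0,25]),("tip10",p-[0,0,10]),("tcp",p),("tcp+60",p+[0,0,60])):
        print(n,nm,((proj(n,P)-o)*4).round())
s=r.grab_frame("side");t=r.grab_frame("top")
f=lambda x:cv2.convertScaleAbs(cv2.resize(x,(400,400),interpolation=cv2.INTER_CUBIC),alpha=2.2)
cv2.imwrite("pics/e.png",np.hstack([f(s[85:135,145:195]),f(t[210:260,120:170])]))
```

```text
side lid59 [167. 183.]
side lidbase [170. 203.]
side tip25 [160. 127.]
side tip10 [157. 108.]
side tcp [155.  95.]
side tcp+60 [144.  13.]
top lid59 [196. 201.]
top lidbase [203. 199.]
top tip25 [177. 204.]
top tip10 [170. 205.]
top tcp [165. 206.]
top tcp+60 [135. 213.]
```

View pics/e.png

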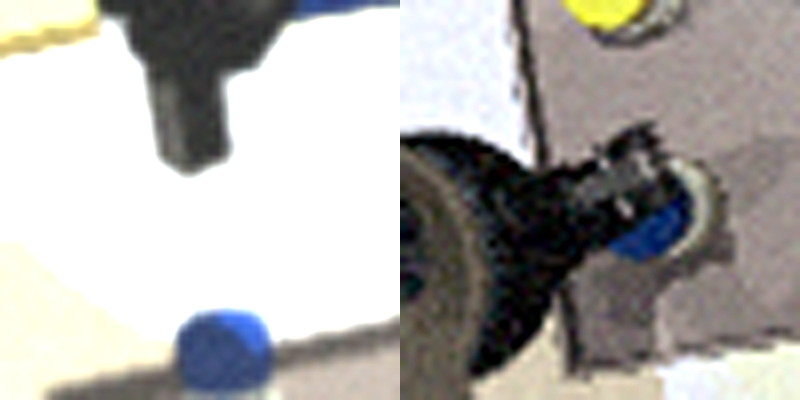

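The side crop puts the shut tips about 10–12 mm ahead of the TCP, less than the stated 25 mm. A TCP height of 43 mm above the target keeps the tips within 1 to 4 cm for either value. I'll lower to that height and check before holding.

Request:
jog_arm:
  deltas:
    - {"gripper": 1,"translation": [0.005,0.01,-0.1],"dr": [0,0,0]}
    - {"gripper": 1,"translation": [0,0,-0.1],"dr": [0,0,0]}
    - {"gripper": 1,"translation": [0,0,-0.05],"dr": [0,0,0]}
    - {"gripper": 1,"translation": [0,0,0],"dr": [0,0,0]}
    - {"gripper": 1,"translation": [0,0,0],"dr": [0,0,0]}

```text
clock: 3.73
eef_pos: [450.0, 299.0, 102.0]
tcp_rot: [3.14, -0.0, -1.117]
contact_force: [-0.3, -0.6, -0.5]
opening: -0.004
```

Run:
```python
from h import *
print(r.sense()["eef_pos"])
s=r.grab_frame("side");t=r.grab_frame("top")
f=lambda x:cv2.convertScaleAbs(cv2.resize(x,(400,400),interpolation=cv2.INTER_CUBIC),alpha=1.8)
cv2.imwrite("pics/f.png",np.hstack([f(s[90:140,145:195]),f(t[210:260,120:170])]))
```

```text
[450.00377532 299.0033566  101.95165011]
```

View pics/f.png

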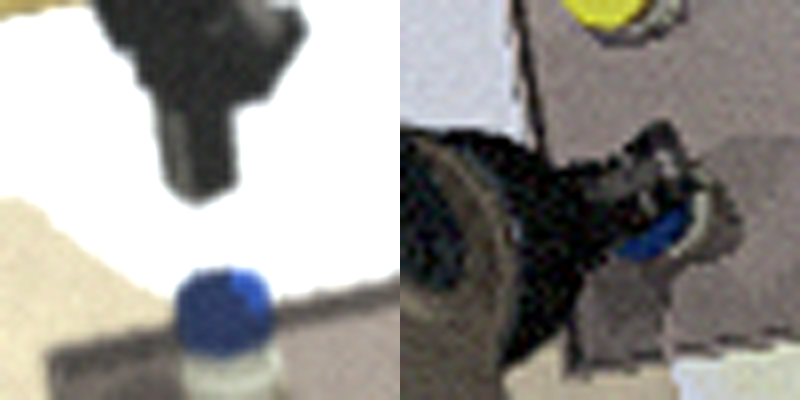

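Tips are over the lid, with a seen gap of 20–35 mm depending on the tip offset, and touching nothing. I'll go 4 mm lower so any tip offset from 0 to 25 mm stays in the band, then hold well over 2 s.

Request:
jog_arm:
  deltas:
    - {"gripper": 1,"translation": [0.01,-0.01,-0.04],"dr": [0,0,0]}
    - {"gripper": 1,"translation": [0,0,0],"dr": [0,0,0]}
    - {"gripper": 1,"translation": [0,0,0],"dr": [0,0,0]}
    - {"gripper": 1,"translation": [0,0,0],"dr": [0,0,0]}
    - {"gripper": 1,"translation": [0,0,0],"dr": [0,0,0]}
    - {"gripper": 1,"translation": [0,0,0],"dr": [0,0,0]}
    - {"gripper": 1,"translation": [0,0,0],"dr": [0,0,0]}
    - {"gripper": 1,"translation": [0,0,0],"dr": [0,0,0]}
    - {"gripper": 1,"translation": [0,0,0],"dr": [0,0,0]}
    - {"gripper": 1,"translation": [0,0,0],"dr": [0,0,0]}
    - {"gripper": 1,"translation": [0,0,0],"dr": [0,0,0]}
    - {"gripper": 1,"translation": [0,0,0],"dr": [0,0,0]}

```text
clock: 4.83
eef_pos: [451.5, 298.2, 98.7]
tcp_rot: [3.142, -0.0, -1.117]
contact_force: [-0.1, -1.0, 0.2]
opening: -0.003
```

Request:
jog_arm:
  deltas:
    - {"gripper": 1,"translation": [0,0,0],"dr": [0,0,0]}
    - {"gripper": 1,"translation": [0,0,0],"dr": [0,0,0]}
    - {"gripper": 1,"translation": [0,0,0],"dr": [0,0,0]}
    - {"gripper": 1,"translation": [0,0,0],"dr": [0,0,0]}
    - {"gripper": 1,"translation": [0,0,0],"dr": [0,0,0]}
    - {"gripper": 1,"translation": [0,0,0],"dr": [0,0,0]}
    - {"gripper": 1,"translation": [0,0,0],"dr": [0,0,0]}
    - {"gripper": 1,"translation": [0,0,0],"dr": [0,0,0]}
    - {"gripper": 1,"translation": [0,0,0],"dr": [0,0,0]}
    - {"gripper": 1,"translation": [0,0,0],"dr": [0,0,0]}
    - {"gripper": 1,"translation": [0,0,0],"dr": [0,0,0]}
    - {"gripper": 1,"translation": [0,0,0],"dr": [0,0,0]}

```text
clock: 5.83
eef_pos: [451.5, 298.3, 98.7]
tcp_rot: [3.142, 0.0, -1.117]
contact_force: [0.1, 0.7, -1.3]
opening: -0.001
```

Request:
jog_arm:
  deltas:
    - {"gripper": 1,"translation": [0,0,0],"dr": [0,0,0]}
    - {"gripper": 1,"translation": [0,0,0],"dr": [0,0,0]}
    - {"gripper": 1,"translation": [0,0,0],"dr": [0,0,0]}
    - {"gripper": 1,"translation": [0,0,0],"dr": [0,0,0]}
    - {"gripper": 1,"translation": [0,0,0],"dr": [0,0,0]}
    - {"gripper": 1,"translation": [0,0,0],"dr": [0,0,0]}
    - {"gripper": 1,"translation": [0,0,0],"dr": [0,0,0]}
    - {"gripper": 1,"translation": [0,0,0],"dr": [0,0,0]}

```text
clock: 6.5
eef_pos: [451.5, 298.2, 98.7]
tcp_rot: [3.142, -0.0, -1.117]
contact_force: [-0.1, -0.6, 0.3]
opening: 0.001
```

Request:
jog_arm:
  deltas:
    - {"gripper": 1,"translation": [0,0,0.2],"dr": [0,0,0]}
    - {"gripper": 1,"translation": [0,0,0.3],"dr": [0,0,0]}
    - {"gripper": 1,"translation": [0,0,0.3],"dr": [0,0,0]}
    - {"gripper": 1,"translation": [0,0,0.3],"dr": [0,0,0]}
    - {"gripper": 1,"translation": [0,0,0.1],"dr": [0,0,0]}
    - {"gripper": 1,"translation": [0.09,-0.3,0],"dr": [0,0,0]}
    - {"gripper": 1,"translation": [0.09,-0.3,0],"dr": [0,0,0]}
    - {"gripper": 1,"translation": [0.09,-0.3,0],"dr": [0,0,0]}
    - {"gripper": 1,"translation": [0.09,-0.3,0],"dr": [0,0,0]}
    - {"gripper": 1,"translation": [0.09,-0.3,0],"dr": [0,0,0]}
    - {"gripper": 1,"translation": [0.09,-0.3,0],"dr": [0,0,0]}
    - {"gripper": 1,"translation": [0.09,-0.3,0],"dr": [0,0,0]}

```text
clock: 7.5
eef_pos: [514.5, 86.7, 218.4]
tcp_rot: [3.141, 0.0, -1.117]
contact_force: [0.8, 0.5, -0.5]
opening: -0.002
```

Request:
jog_arm:
  deltas:
    - {"gripper": 1,"translation": [0.1,-0.3,0],"dr": [0,0,0]}
    - {"gripper": 1,"translation": [0.1,-0.3,0],"dr": [0,0,0]}
    - {"gripper": 1,"translation": [0.1,-0.3,0],"dr": [0,0,0]}
    - {"gripper": 1,"translation": [0,-0.15,0],"dr": [0,0,0]}
    - {"gripper": 1,"translation": [0,0,0],"dr": [0,0,0]}
    - {"gripper": 1,"translation": [0,0,0],"dr": [0,0,0]}
    - {"gripper": 1,"translation": [0,0,0],"dr": [0,0,0]}

```text
clock: 8.08
eef_pos: [544.1, -16.1, 218.4]
tcp_rot: [3.141, 0.001, -1.117]
contact_force: [-0.2, 0.4, -0.2]
opening: -0.001
```

Request:
jog_arm:
  deltas:
    - {"gripper": 1,"translation": [0,0,-0.2],"dr": [0,0,0]}
    - {"gripper": 1,"translation": [0,0,-0.25],"dr": [0,0,0]}
    - {"gripper": 1,"translation": [0,0,-0.2],"dr": [0,0,0]}
    - {"gripper": 1,"translation": [0,0,-0.2],"dr": [0,0,0]}
    - {"gripper": 1,"translation": [0,0,-0.1],"dr": [0,0,0]}
    - {"gripper": 1,"translation": [0,0,0],"dr": [0,0,0]}
    - {"gripper": 1,"translation": [0,0,0],"dr": [0,0,0]}

```text
clock: 8.67
eef_pos: [544.4, -16.0, 123.8]
tcp_rot: [3.141, 0.0, -1.116]
contact_force: [-0.4, 0.0, 0.6]
opening: 0.005
```

Run:
```python
from h import *
p=r.sense()["eef_pos"];print(p)
def proj(n,p):
    c=r.calibration(n);q=np.linalg.inv(c["world_from_camera"])@np.r_[p,1];m=q[:2]/q[2];m*=1+c["k1"]*(m@m);return (c["mtx"]@np.r_[m,1])[:2]
for k in (25,10): print(((proj("side",p-[0,0,k])-[195,155])*400/60).round(),((proj("top",p-[0,0,k])-[226,171])*400/60).round())
print("cup",((proj("side",(544,-16,82))-[195,155])*400/60).round())
s=r.grab_frame("side");t=r.grab_frame("top")
f=lambda x:cv2.convertScaleAbs(cv2.resize(x,(400,400),interpolation=cv2.INTER_CUBIC),alpha=1.8)
cv2.imwrite("pics/g.png",np.hstack([f(s[155:215,195:255]),f(t[171:231,226:286])]))
```

```text
[544.39578322 -15.98716635 123.75147691]
[203. 229.] [205. 201.]
[202. 197.] [205. 200.]
cup [203. 265.]
```

View pics/g.png

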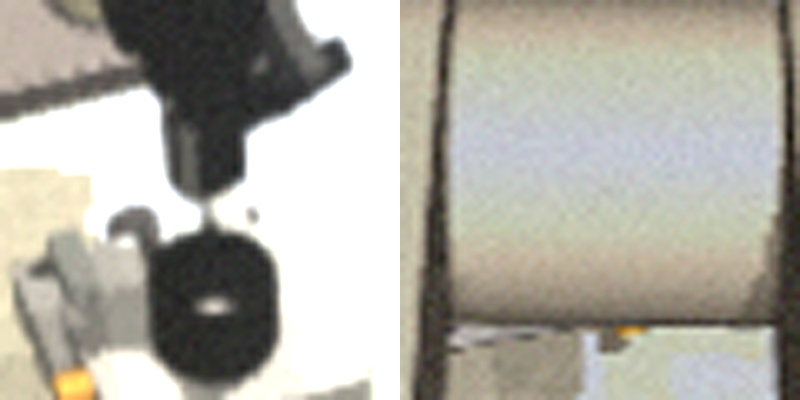

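The side crop shows the tip at (203,197), above the cup mouth at about (212,272), with clear space between. The cup looks 2–3 mm further toward +x and -y, so I'll correct slightly and hold.

Request:
jog_arm:
  deltas:
    - {"gripper": 1,"translation": [0.02,-0.02,-0.03],"dr": [0,0,0]}
    - {"gripper": 1,"translation": [0,0,0],"dr": [0,0,0]}
    - {"gripper": 1,"translation": [0,0,0],"dr": [0,0,0]}
    - {"gripper": 1,"translation": [0,0,0],"dr": [0,0,0]}
    - {"gripper": 1,"translation": [0,0,0],"dr": [0,0,0]}
    - {"gripper": 1,"translation": [0,0,0],"dr": [0,0,0]}
    - {"gripper": 1,"translation": [0,0,0],"dr": [0,0,0]}
    - {"gripper": 1,"translation": [0,0,0],"dr": [0,0,0]}
    - {"gripper": 1,"translation": [0,0,0],"dr": [0,0,0]}
    - {"gripper": 1,"translation": [0,0,0],"dr": [0,0,0]}
    - {"gripper": 1,"translation": [0,0,0],"dr": [0,0,0]}
    - {"gripper": 1,"translation": [0,0,0],"dr": [0,0,0]}

```text
clock: 9.77
eef_pos: [546.5, -18.7, 120.7]
tcp_rot: [-3.142, 0.0, -1.117]
contact_force: [0.4, -0.5, 0.2]
opening: -0.002
```

Request:
jog_arm:
  deltas:
    - {"gripper": 1,"translation": [0,0,0],"dr": [0,0,0]}
    - {"gripper": 1,"translation": [0,0,0],"dr": [0,0,0]}
    - {"gripper": 1,"translation": [0,0,0],"dr": [0,0,0]}
    - {"gripper": 1,"translation": [0,0,0],"dr": [0,0,0]}
    - {"gripper": 1,"translation": [0,0,0],"dr": [0,0,0]}
    - {"gripper": 1,"translation": [0,0,0],"dr": [0,0,0]}
    - {"gripper": 1,"translation": [0,0,0],"dr": [0,0,0]}
    - {"gripper": 1,"translation": [0,0,0],"dr": [0,0,0]}
    - {"gripper": 1,"translation": [0,0,0],"dr": [0,0,0]}
    - {"gripper": 1,"translation": [0,0,0],"dr": [0,0,0]}
    - {"gripper": 1,"translation": [0,0,0],"dr": [0,0,0]}
    - {"gripper": 1,"translation": [0,0,0],"dr": [0,0,0]}

```text
clock: 10.77
eef_pos: [546.5, -18.8, 120.7]
tcp_rot: [-3.142, 0.0, -1.117]
contact_force: [-0.3, -0.8, -0.4]
opening: 0.0
```

Request:
jog_arm:
  deltas:
    - {"gripper": 1,"translation": [0,0,0],"dr": [0,0,0]}
    - {"gripper": 1,"translation": [0,0,0],"dr": [0,0,0]}
    - {"gripper": 1,"translation": [0,0,0],"dr": [0,0,0]}
    - {"gripper": 1,"translation": [0,0,0],"dr": [0,0,0]}
    - {"gripper": 1,"translation": [0,0,0],"dr": [0,0,0]}
    - {"gripper": 1,"translation": [0,0,0],"dr": [0,0,0]}
    - {"gripper": 1,"translation": [0,0,0],"dr": [0,0,0]}
    - {"gripper": 1,"translation": [0,0,0],"dr": [0,0,0]}

```text
clock: 11.43
eef_pos: [546.5, -18.7, 120.7]
tcp_rot: [-3.142, -0.0, -1.117]
contact_force: [-0.1, 0.7, -0.1]
opening: 0.004
```

Request:
jog_arm:
  deltas:
    - {"gripper": 1,"translation": [0,0,0.2],"dr": [0,0,0]}
    - {"gripper": 1,"translation": [0,0,0.3],"dr": [0,0,0]}
    - {"gripper": 1,"translation": [0,0,0.3],"dr": [0,0,0]}
    - {"gripper": 1,"translation": [0,0,0.1],"dr": [0,0,0]}
    - {"gripper": 1,"translation": [0,-0.3,0],"dr": [0,0,0]}
    - {"gripper": 1,"translation": [0,-0.3,0],"dr": [0,0,0]}
    - {"gripper": 1,"translation": [-0.03,-0.3,0],"dr": [0,0,0]}
    - {"gripper": 1,"translation": [-0.03,-0.3,0],"dr": [0,0,0]}
    - {"gripper": 1,"translation": [-0.03,-0.3,0],"dr": [0,0,0]}
    - {"gripper": 1,"translation": [-0.03,-0.3,0],"dr": [0,0,0]}
    - {"gripper": 1,"translation": [-0.03,-0.3,0],"dr": [0,0,0]}

```text
clock: 12.35
eef_pos: [531.0, -230.1, 210.4]
tcp_rot: [3.141, 0.0, -1.117]
contact_force: [0.6, 0.1, -0.1]
opening: -0.001
```

Request:
jog_arm:
  deltas:
    - {"gripper": 1,"translation": [-0.02,-0.3,0],"dr": [0,0,0]}
    - {"gripper": 1,"translation": [0,-0.3,0],"dr": [0,0,0]}
    - {"gripper": 1,"translation": [0,-0.3,0],"dr": [0,0,0]}
    - {"gripper": 1,"translation": [0,-0.28,0],"dr": [0,0,0]}
    - {"gripper": 1,"translation": [0,0,0],"dr": [0,0,0]}
    - {"gripper": 1,"translation": [0,0,0],"dr": [0,0,0]}
    - {"gripper": 1,"translation": [0,0,0],"dr": [0,0,0]}

```text
clock: 12.93
eef_pos: [529.1, -346.2, 210.1]
tcp_rot: [3.141, 0.001, -1.117]
contact_force: [0.1, 0.9, 0.4]
opening: 0.003
```

Request:
jog_arm:
  deltas:
    - {"gripper": 1,"translation": [0,0,-0.2],"dr": [0,0,0]}
    - {"gripper": 1,"translation": [0,0,-0.3],"dr": [0,0,0]}
    - {"gripper": 1,"translation": [0,0,-0.3],"dr": [0,0,0]}
    - {"gripper": 1,"translation": [0,0,-0.2],"dr": [0,0,0]}
    - {"gripper": 1,"translation": [0,0,-0.1],"dr": [0,0,0]}
    - {"gripper": 1,"translation": [0,0,0],"dr": [0,0,0]}
    - {"gripper": 1,"translation": [0,0,0],"dr": [0,0,0]}

```text
clock: 13.52
eef_pos: [529.8, -346.1, 101.1]
tcp_rot: [3.142, 0.0, -1.116]
contact_force: [0.5, -0.3, 0.5]
opening: -0.005
```

Run:
```python
from h import *
print(r.sense()["eef_pos"])
s=r.grab_frame("side")
cv2.imwrite("pics/i.png",cv2.convertScaleAbs(cv2.resize(s[260:384,190:314],(500,500),interpolation=cv2.INTER_CUBIC),alpha=1.5))
```

```text
[ 529.8243584  -346.09947572  101.05113552]
```

View pics/i.png

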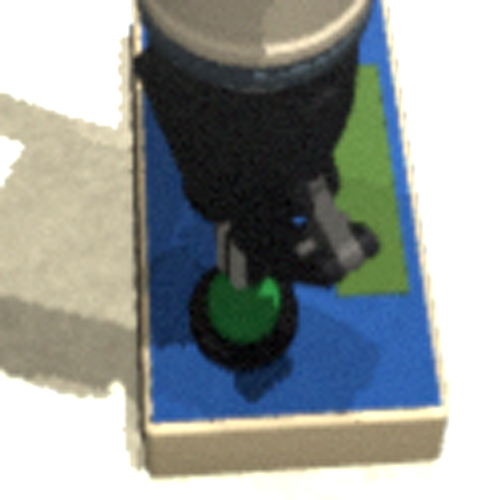

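The tips stand centred above the green cap. I'll press slowly and watch the force.

Request:
jog_arm:
  deltas:
    - {"gripper": 1,"translation": [0,0,-0.02],"dr": [0,0,0]}
    - {"gripper": 1,"translation": [0,0,-0.02],"dr": [0,0,0]}
    - {"gripper": 1,"translation": [0,0,-0.02],"dr": [0,0,0]}
    - {"gripper": 1,"translation": [0,0,-0.02],"dr": [0,0,0]}
    - {"gripper": 1,"translation": [0,0,0],"dr": [0,0,0]}

```text
clock: 13.98
eef_pos: [529.3, -346.7, 92.5]
tcp_rot: [3.142, 0.0, -1.117]
contact_force: [-0.5, -0.8, -0.1]
opening: -0.004
```

Request:
jog_arm:
  deltas:
    - {"gripper": 1,"translation": [0,0,-0.02],"dr": [0,0,0]}
    - {"gripper": 1,"translation": [0,0,-0.02],"dr": [0,0,0]}
    - {"gripper": 1,"translation": [0,0,0],"dr": [0,0,0]}

```text
clock: 14.23
eef_pos: [529.3, -346.7, 88.2]
tcp_rot: [3.141, 0.001, -1.117]
contact_force: [0.8, 0.4, -0.7]
opening: 0.003
```

Request:
jog_arm:
  deltas:
    - {"gripper": 1,"translation": [0,0,-0.02],"dr": [0,0,0]}
    - {"gripper": 1,"translation": [0,0,-0.02],"dr": [0,0,0]}
    - {"gripper": 1,"translation": [0,0,0],"dr": [0,0,0]}

```text
clock: 14.48
eef_pos: [529.3, -346.6, 84.2]
tcp_rot: [3.141, 0.001, -1.117]
contact_force: [-0.6, 0.0, 1.4]
opening: 0.002
```

Request:
jog_arm:
  deltas:
    - {"gripper": 1,"translation": [0,0,-0.02],"dr": [0,0,0]}
    - {"gripper": 1,"translation": [0,0,0],"dr": [0,0,0]}

```text
clock: 14.65
eef_pos: [529.4, -346.7, 82.3]
tcp_rot: [3.141, 0.0, -1.117]
contact_force: [-0.4, 0.8, -0.5]
opening: 0.0
```

Request:
jog_arm:
  deltas:
    - {"gripper": 1,"translation": [0,0,-0.02],"dr": [0,0,0]}
    - {"gripper": 1,"translation": [0,0,0],"dr": [0,0,0]}

```text
clock: 14.82
eef_pos: [529.4, -346.7, 80.4]
tcp_rot: [3.141, 0.0, -1.117]
contact_force: [-0.2, 0.5, -0.0]
opening: -0.001
```

Request:
jog_arm:
  deltas:
    - {"gripper": 1,"translation": [0,0,-0.02],"dr": [0,0,0]}
    - {"gripper": 1,"translation": [0,0,0],"dr": [0,0,0]}

```text
clock: 14.98
eef_pos: [529.4, -346.7, 78.3]
tcp_rot: [3.141, 0.0, -1.117]
contact_force: [0.0, -0.3, -0.5]
opening: 0.002
```

Request:
jog_arm:
  deltas:
    - {"gripper": 1,"translation": [0,0,-0.02],"dr": [0,0,0]}
    - {"gripper": 1,"translation": [0,0,0],"dr": [0,0,0]}

```text
clock: 15.15
eef_pos: [529.4, -346.6, 76.3]
tcp_rot: [3.141, 0.0, -1.117]
contact_force: [0.2, 0.2, 0.2]
opening: -0.001
```

Request:
jog_arm:
  deltas:
    - {"gripper": 1,"translation": [0,0,-0.02],"dr": [0,0,0]}
    - {"gripper": 1,"translation": [0,0,0],"dr": [0,0,0]}

```text
clock: 15.32
eef_pos: [529.4, -346.6, 74.3]
tcp_rot: [3.141, 0.0, -1.117]
contact_force: [-1.0, -0.4, 0.8]
opening: 0.0
```

No contact yet, so the tips reach less far than stated. I'll look before going lower.

Run:
```python
from h import *
print(r.sense()["eef_pos"],r.sense()["contact_force"])
s=r.grab_frame("side")
cv2.imwrite("pics/j.png",cv2.convertScaleAbs(cv2.resize(s[290:370,210:290],(600,600),interpolation=cv2.INTER_CUBIC),alpha=2))
```

```text
[ 529.35551297 -346.62470041   74.34522745] [-1.01125256 -0.36250245  0.75711525]
```

View pics/j.png

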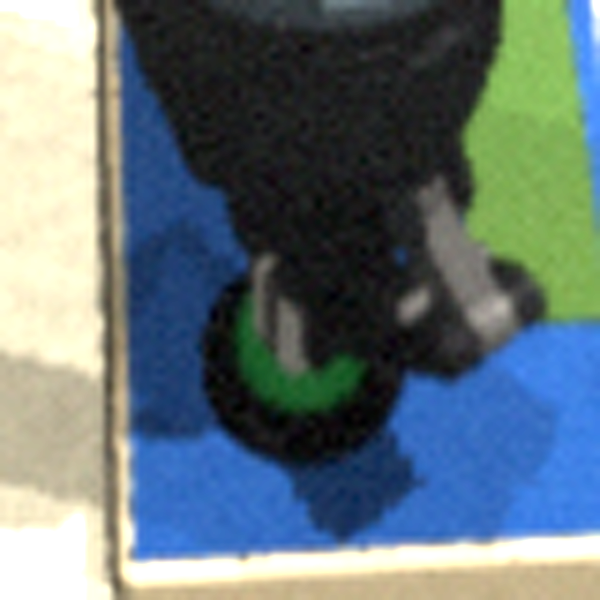

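Request:
jog_arm:
  deltas:
    - {"gripper": 1,"translation": [0,0,-0.015],"dr": [0,0,0]}
    - {"gripper": 1,"translation": [0,0,0],"dr": [0,0,0]}

```text
clock: 15.53
eef_pos: [529.6, -346.8, 73.1]
tcp_rot: [-3.141, -0.0, -1.117]
contact_force: [0.0, -0.3, 3.0]
opening: -0.004
```

Request:
jog_arm:
  deltas:
    - {"gripper": 1,"translation": [0,0,-0.015],"dr": [0,0,0]}
    - {"gripper": 1,"translation": [0,0,0],"dr": [0,0,0]}

```text
clock: 15.7
eef_pos: [529.6, -346.9, 71.7]
tcp_rot: [-3.141, -0.0, -1.117]
contact_force: [0.0, 0.5, 2.6]
opening: 0.0
```

Contact came at TCP z≈74, so the tips are about 6 mm ahead of the TCP. That puts both holds at about 33 mm, inside the band. Finishing the press.

Request:
jog_arm:
  deltas:
    - {"gripper": 1,"translation": [0,0,-0.02],"dr": [0,0,0]}
    - {"gripper": 1,"translation": [0,0,-0.01],"dr": [0,0,0]}
    - {"gripper": 1,"translation": [0,0,-0.005],"dr": [0,0,0]}
    - {"gripper": 1,"translation": [0,0,0],"dr": [0,0,0]}

```text
clock: 16.03
eef_pos: [529.7, -346.9, 68.3]
tcp_rot: [-3.141, -0.0, -1.117]
contact_force: [0.0, -0.2, 4.6]
opening: -0.004
```

Request:
jog_arm:
  deltas:
    - {"gripper": 1,"translation": [0,0,-0.01],"dr": [0,0,0]}
    - {"gripper": 1,"translation": [0,0,0],"dr": [0,0,0]}
    - {"gripper": 1,"translation": [0,0,0],"dr": [0,0,0]}

```text
clock: 16.28
eef_pos: [529.7, -346.9, 67.5]
tcp_rot: [-3.141, -0.0, -1.117]
contact_force: [-0.1, -0.7, 5.8]
opening: -0.002
```

Request:
jog_arm:
  deltas:
    - {"gripper": 1,"translation": [0,0,-0.01],"dr": [0,0,0]}
    - {"gripper": 1,"translation": [0,0,0],"dr": [0,0,0]}
    - {"gripper": 1,"translation": [0,0,0],"dr": [0,0,0]}

```text
clock: 16.53
eef_pos: [529.7, -346.9, 67.3]
tcp_rot: [-3.141, -0.001, -1.117]
contact_force: [-3.2, 2.2, 14.1]
opening: 0.0
```

The key is bottomed: 14 N and no further travel. Letting go and moving clear.

Request:
jog_arm:
  deltas:
    - {"gripper": 1,"translation": [0,0,0.1],"dr": [0,0,0]}
    - {"gripper": 1,"translation": [0,0,0.2],"dr": [0,0,0]}
    - {"gripper": 1,"translation": [0,0,0.3],"dr": [0,0,0]}
    - {"gripper": 1,"translation": [0,0,0.3],"dr": [0,0,0]}
    - {"gripper": 1,"translation": [0,0,0.3],"dr": [0,0,0]}
    - {"gripper": 1,"translation": [0,0,0.3],"dr": [0,0,0]}
    - {"gripper": 1,"translation": [-0.25,-0.2,0],"dr": [0,0,0]}
    - {"gripper": 1,"translation": [-0.25,-0.2,0],"dr": [0,0,0]}
    - {"gripper": 1,"translation": [-0.25,-0.2,0],"dr": [0,0,0]}
    - {"gripper": 1,"translation": [-0.25,-0.2,0],"dr": [0,0,0]}
    - {"gripper": 1,"translation": [-0.25,-0.2,0],"dr": [0,0,0]}
    - {"gripper": 1,"translation": [-0.25,-0.2,0],"dr": [0,0,0]}

```text
clock: 17.53
eef_pos: [378.0, -467.2, 216.0]
tcp_rot: [3.141, 0.001, -1.117]
contact_force: [0.3, 0.2, 0.2]
opening: 0.002
```

Request:
jog_arm:
  deltas:
    - {"gripper": 1,"translation": [-0.2,-0.2,0],"dr": [0,0,0]}
    - {"gripper": 1,"translation": [-0.1,-0.1,0],"dr": [0,0,0]}
    - {"gripper": 1,"translation": [0,0,0],"dr": [0,0,0]}
    - {"gripper": 1,"translation": [0,0,0],"dr": [0,0,0]}
    - {"gripper": 1,"translation": [0,0,0],"dr": [0,0,0]}

```text
clock: 17.95
eef_pos: [350.2, -496.0, 216.0]
tcp_rot: [-3.141, 0.001, -1.117]
contact_force: [-0.9, -0.3, -0.9]
opening: 0.0
```

Run:
```python
from h import *
print(r.sense()["contact_force"])
cv2.imwrite("pics/k.png",cv2.resize(np.hstack([r.grab_frame("top"),r.grab_frame("side")]),(800,300),interpolation=cv2.INTER_AREA))
s=r.grab_frame("side");t=r.grab_frame("top")
for k,wt,ws in(("blue",(215,350,260,390),(250,185,290,210)),("dark",(386,296,420,334),(332,290,378,335)),("green",(560,302,600,340),(365,505,412,542))):
    print(k,blob(t,k,wt)[0][0],blob(s,k,ws)[0][0])
```

```text
[-0.94573085 -0.26906272 -0.90842364]
blue (149.11532592773438, 236.2251434326172) (172.58287048339844, 128.07899475097656)
dark (256.6253662109375, 201.45875549316406) (225.26617431640625, 198.90895080566406)
green (371.79913330078125, 204.952392578125) (250.23135375976562, 333.9281005859375)
```

View pics/k.png

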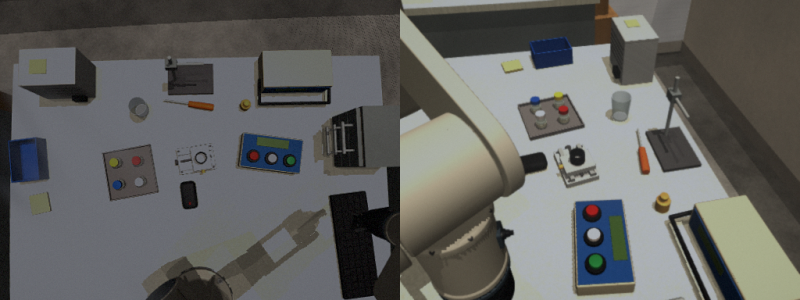

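Everything is in its place, the key is back up and the arm is clear, so I'm handing in.

```bash
python3 -c "
from rig import r
print(r.sign_off())"
```

```text
the job is handed in; nothing more can be done
None
```

The job is done and handed in at about 18 s. I held above the blue-lidded jar and then above the black cup, each for about 2.6 s. I then pressed the green key fully down, let go and moved clear.

- **Press:** the key stopped moving at about 6 mm of travel with 14 N on it.
- **Last checks:** the blue lid, cup and green key are back within 0.2 px of their first positions in both views. The final picture shows nothing else disturbed, and the force on the tool is within its noise.
- **Fingertip height disagreed with the text:** the first key contact came with the fingertips only about 6 mm ahead of the TCP, not the stated 25 mm. By that contact the holds were about 33 mm above the lid and the cup; by the stated figure they were about 14 mm. Both are inside 1 to 4 cm.
- **Centring:** the two cameras differed by 2–4 mm on the lid and cup, so I aimed between them. The overhead view could not confirm the centring, because the arm hid the fingertips.

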